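# Load a slotted soundboard in the glue-up jig

## Task

Take the slotted wooden soundboard from the pack of plywood panels and put it on the glue-up jig, lying flat with its length along the fence. Push it fully home, so that a long edge is flush against the back fence and an end touches the end stop (either way round), and only then press the toggle clamp's handle fully down so that the clamp holds it. Leave the tin, the pot and the roller where they are.

Things in the scene. Friction and masses are not known exactly. Their poses are not given: they have to be found in the camera images.
- soundboard_center (a point): Centre (half-way up) of the loose soundboard: a flat board of reddish-brown wood, 150 mm long (x), 55 mm wide (y), 9 mm thick (z), with a row of nine through slots (each 5 x 37 mm, across its width). It can be gripped across its 55 mm width. About 60 g, the same either way round and either face up. It starts flat on the panel pack.
- panel_pack: Fixed pack of four plywood panels, 200 x 140 mm (x, y), its top 40 mm above the bench. Origin: centre of its underside.
- jig: The jig: grey-topped plate 18 mm thick, no rim, with aluminium fence and stop 12 mm high above the bed. Origin: on the bench under the home board's centre, axes as the corner's. From the corner, mm: bed x -190 to 25, y -62 to 113; fence x -180 to -15, y -16 to 0; stop x 0 to 16, y 10 to 56. Open, the clamp stands up to 120 over the bed, behind y = 5, x -75 to -30.
- jig_corner (a point): Corner of the fixed jig where the planes of the fence's face and the stop's face meet, at the height of the bed (18 mm above the bench). Axes: x along the fence towards the stop, y away from the fence over the bed, z up. The jig's other numbers are given from here. A board that is home has its centre at x = -75, y = 27.5, z = 4.5 mm.
- clamp_handle (a joint): Toggle clamp's handle, behind the fence: 0 closed (level, pointing along the jig's -y), growing as it is lifted, at most 1.15 rad. Starts open at 0.9 to 1.05 and stays where left (about 6 N on the grip move it, 12 as the pad nips the board). Its axis runs along the jig's x through x -53, y -49.5, z 34 mm from the corner. Linked to the bar: at 0 the pad presses the board.
- clamp_grip (a point): Middle of the handle's black round grip (15 mm thick, 67 mm long), 65 mm from the handle's axis; push it down from above in an arc about that axis.
- clamp_bar: Steel clamp bar with a black rubber pad, 16 mm across, on a spindle 52 mm from its hinge; the pad gives about 3 mm. Origin: its hinge, behind the fence. Level when the clamp is closed, about upright when open; the handle moves it.
- lacquer_tin: Bystander: closed white and green lacquer tin, 74 mm across, 82 mm high. Origin: centre of its underside.
- glue_pot: Bystander: small white pot, 72 mm across, 60 mm high, a brush handle leaning out of it (105 mm high). Origin: centre of its underside.
- burnisher: Bystander: small black hand roller with a dark wooden handle, 132 mm long, 20 mm high, lying on the bench. Origin: on the bench under the middle of its roller; handle along its x.
Mind the look-alikes: they are no part of the job. Of the things like the part that bears soundboard_center, leave any that is pink; of the rest the larger one is meant.

How it is judged:
By the outcome, as a careful person would: the job done as asked, in the order asked, and still so for the second after the job is handed in, with the robot touching nothing.
It also fails if it takes over 59 s, if anything falls off the work surface, if the arm or the gripper's body presses on something with over 40 N, if the wrist force passes 120 N, or if a joint passes its speed limit or range.

## Robot

A 6-joint arm with a two-finger parallel gripper is mounted at the origin on the work surface. World frame = base frame: x ahead of the robot, y to its left, z up, the work surface at z = 0. Lengths are in mm, angles in rad, forces in N, time in s.
With the tool pointing down it reaches from about 350 to 975 mm from the base axis. Payload 7.1 kg.
Tool frame: the origin (TCP) lies midway between the tips of the shut fingers; the grasp point (between the pads) lies 19 mm behind it (bot.pinch_z is the distance from the TCP to the grasp point, in mm); z points along the fingers, x is the direction in which the jaws open and shut, and the axes are right-handed (so a half turn about z gives the same grasp; the last joint's range is limited). The gripper opens to 88 mm and grips with 3 to 60 N. Pads are 20 mm wide; open, the fingers measure 115 mm over their backs; the gripper's body (75 mm by 178 mm) begins 61 mm behind the grasp point.
Start: joints at [1.125, 0.423, 1.63, -0, 1.089, -0.019], TCP at [258.693, 568.931, 222.675] pointing down, gripper open.
Joint ranges: [-3, 3], [-0.9, 2.11], [0.09, 2.58], [-1.31, 4.45], [0.11, 2.69], [-2.54, 2.54]. Speed limits (rad/s): [2.39, 2.39, 3.01, 3.14, 3.14, 3.14].

## Interface

Orientations are given as a unit quaternion [w, x, y, z].
In Python, from rig import bot, viewer, workorder, spotter gives the robot as it stands.
- The arm moves only by the tool move_arm, never from a script. Its argument "increments" is a list of rows, each an object of numbers: "x", "y", "z": the shift along the tool's x, y, z in cm; "spin": the turn about the tool's z in degrees. In form: [{"x": .., "y": .., "z": .., "spin": ..}, ...]. A call has 1 to 10 rows; each row shifts and turns the commanded pose from where the row before left it, along the tool's axes as they then stand; what a row does not reach is not made up. A row lasts 1/8 s, in which the tool goes at most 62.5 mm and 10.7 degrees, less where a joint would pass 70% of its speed; a pose out of reach is approached as far as the arm can. A call with a gripper value outside its range is refused whole. "jaw" is the opening, from 0 (shut) to 1 (fully open), set as the call begins (left out, the last holds). The fingers move at their own pace and stop on an object; "squeeze" is the grip in N (left out, the last holds). Time passes only in rows, so rows that do not move let the fingers close. It gives the time, the measured TCP pose, the force and the opening at its end, in the units of the state.
- bot.state(): the state, without advancing time (a new reading comes with each control period).
- viewer.grab_frame(name): name is "scene" or "top" or "wrist"; returns a dict with "color" (480x640x3 uint8, blue, green, red), "fx", "fy", "cx", "cy" (pixels), "k1" (the pictures are not rectified: a ray, as slopes to the right and down, at radius r is drawn at 1 + k1 r^2 times it, then the intrinsics apply), "pose" (4x4, takes a point from camera to world coordinates). Camera axes: x right, y up, looking along -z (the intrinsics and any distortion apply to the point x, -y, -z); pixel columns grow to the right and rows downward; lengths in mm; the calibration is good to about 2 mm. A picture is of the moment at which its call begins. There is no depth.
- workorder.sign_off(): hands the job in, once; it reports no verdict.
Trained networks look in a picture, given as the dict that the camera call returned (one of the last four; its "shot" number tells which), for a name from the list of things; names that differ only in an ending like _2 or _b are one class to them, and where a whole thing is asked for, a point or a joint stands for the part that bears it (a point fixed in the world has none). Each returns a list of dicts, best first, with "score" (0 to 1); they miss things now and then, are a little off and sometimes report something else, mostly with a low value. They report only what shows in the picture. A call takes as long as a camera call. They do not tell look-alikes from the thing itself.
- spotter.look_for(query, picture): "rect" ([left, top, right, bottom] in pixels, round what is visible of it).
- spotter.pinpoint(query, picture): "uv" ([column, row] in pixels: a listed point, or the origin of a listed thing).
The state is a dict: "time_s": time; "joint_positions": joint angles; "joint_velocities": joint speeds; "joint_torque": joint torques, N m; "tool_pos": TCP position; "ee_rot": TCP orientation; "ft_force": force on the tool from outside, world axes, zero at the start; "moment": the same for the moment, N m; "grip_width": finger opening in mm.
Only numpy, scipy, OpenCV 4.12 (cv2) and the standard library are available. Lean on these libraries where they do the work, as an engineer would, in place of code of your own. Each camera call takes 0.05 s, during which the arm holds its last target.

## Working session

There is one attempt and no reset: what is moved stays moved. The work goes in short steps, Python scripts to look and compute and a tool call to move; the robot and the scene stay as the last step left them, time stands still between calls to the robot, and variables do not carry over. Pictures are saved under pics/ and viewed, and the job is handed in when it is done.

Besides the shell and the picture viewer there is one more tool, called as name(argument=value, ...), one argument or row to a line, values as JSON. move_arm: Moves the arm, as the interface text tells. Its arguments: {"type":"object","properties":{"increments":{"type":"array"},"jaw":{"type":"number"},"squeeze":{"type":"number"}},"required":["increments"]}

```bash
mkdir -p pics; ls; python3 - <<'E'
from rig import bot, viewer, workorder, spotter
import cv2
s=bot.state();print(s)
for n in ["scene","top"]:
    f=viewer.grab_frame(n);cv2.imwrite(f"pics/{n}0.png",f["color"])
    print(n,f["fx"],f["fy"],f["cx"],f["cy"],f["k1"],f["pose"])
    for q in ["soundboard_center","jig_corner","clamp_grip","panel_pack","jig","lacquer_tin","glue_pot","burnisher"]:
        print(q,[(round(d["score"],2),[round(float(v)) for v in d["uv"]]) for d in spotter.pinpoint(q,f)])
    print([(round(d["score"],2),[round(float(v)) for v in d["rect"]]) for d in spotter.look_for("soundboard_center",f)])
E
```

```text
pics
{'time_s': 0.0, 'joint_positions': array([ 1.12500263e+00,  4.23823838e-01,  1.63066019e+00, -2.83807259e-05,
        1.08859948e+00, -1.90096493e-02]), 'joint_velocities': array([-2.45204882e-04,  9.08398845e-05,  1.20341888e-03, -1.61057957e-03,
        1.56469173e-03, -1.57809275e-03]), 'joint_torque': array([-1.69558873e-03, -5.44622505e+01, -2.73667449e+01,  6.42376347e-02,
        2.27884634e-02, -1.01941773e-04]), 'tool_pos': array([258.47217676, 568.45611232, 221.92402238]), 'ee_rot': array([ 4.02222420e-04,  8.40812903e-01,  5.41325324e-01, -6.27724200e-04]), 'ft_force': array([ 0.97797304, -0.67413372, -0.02816762]), 'moment': array([0.01723223, 0.03734584, 0.01022467]), 'grip_width': 88.11948044447391}
scene 505.0737391983889 505.0737391983889 317.4686849741779 240.83328044816912 -0.05667661321581548 [[-3.04400667e-01 -6.78231072e-01  6.68836936e-01  1.15506211e+03]
 [ 9.52540905e-01 -2.18553186e-01  2.11896978e-01  1.19755516e+02]
 [ 2.46132881e-03  7.01596122e-01  7.12570574e-01  6.84139421e+02]
 [ 0.00000000e+00  0.00000000e+00  0.00000000e+00  1.00000000e+00]]
sou
[... 451 characters left out ...]
06608704 241.58441790236364 -0.06976282598042279 [[ 1.38675106e-01  9.66694703e-01 -2.15105941e-01  3.83115612e+02]
 [-9.90337269e-01  1.35113395e-01 -3.12484266e-02 -7.91197211e+01]
 [-1.14399449e-03  2.17360809e-01  9.76090657e-01  8.78613884e+02]
 [ 0.00000000e+00  0.00000000e+00  0.00000000e+00  1.00000000e+00]]
soundboard_center [(0.88, [370, 263]), (0.8, [458, 269]), (0.73, [392, 392])]
jig_corner [(0.96, [214, 203])]
clamp_grip [(0.64, [243, 223])]
panel_pack [(0.87, [374, 267])]
jig [(0.81, [197, 236])]
lacquer_tin [(0.88, [326, 138])]
glue_pot [(0.88, [279, 128])]
burnisher [(0.6, [304, 328])]
[(0.89, [353, 381, 437, 411]), (0.79, [445, 241, 473, 293]), (0.77, [346, 225, 400, 305])]
```

View pics/scene0.png

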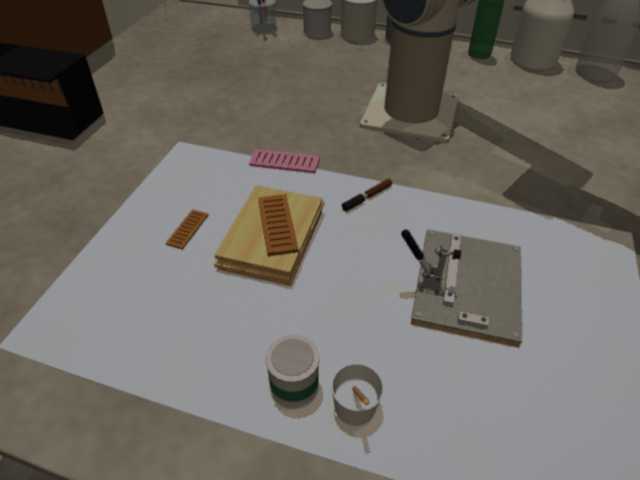

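View pics/top0.png

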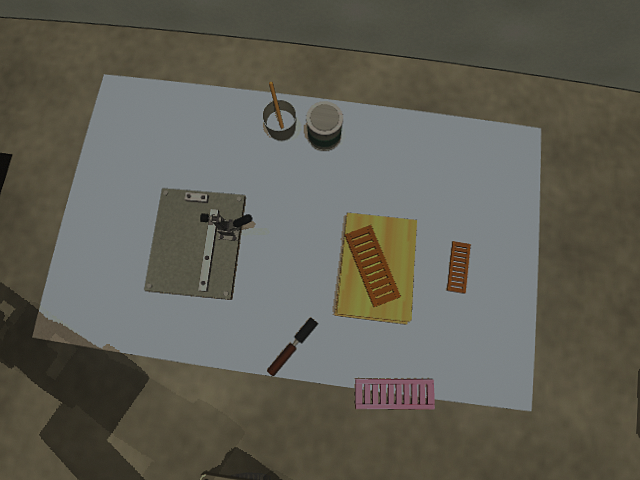

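Top view: board candidates are the reddish-brown one on the pack (370,263), a small orange-brown one on the bench (458,268), and a pink one (394,393). I choose the one on the pack: not pink, and the larger of the rest. Next, a crop check and measurements.

```bash
cat > h.py <<'E'
import numpy as np, cv2
def K(f): return np.array([[f["fx"],0,f["cx"]],[0,f["fy"],f["cy"]],[0,0,1]])
def D(f): return np.array([f["k1"],0,0,0,0])
def ray(f,uv,z):
    p=cv2.undistortPoints(np.array(uv,float).reshape(-1,1,2),K(f),D(f)).reshape(-1,2)
    d=np.c_[p[:,0],-p[:,1],-np.ones(len(p))]@f["pose"][:3,:3].T
    c=f["pose"][:3,3]; return c+d*((z-c[2])/d[:,2:3])
def proj(f,P):
    P=np.array(P,float).reshape(-1,3)
    q=(P-f["pose"][:3,3])@f["pose"][:3,:3]; q=q*[1,-1,-1]
    return cv2.projectPoints(q,np.zeros(3),np.zeros(3),K(f),D(f))[0].reshape(-1,2)
def crop(f,name,x0,y0,w,h,s):
    cv2.imwrite(f"pics/{name}.png",cv2.resize(f["color"][y0:y0+h,x0:x0+w],None,fx=s,fy=s,interpolation=cv2.INTER_CUBIC))
E
python3 - <<'E'
from rig import viewer,spotter
from h import *
fs={n:viewer.grab_frame(n) for n in ["scene","top"]}
crop(fs["top"],"t_board",330,200,150,112,5)
crop(fs["top"],"t_jig",140,180,130,125,4.6)
crop(fs["scene"],"s_jig",390,220,150,125,5)
for n,f in fs.items():
    m=cv2.inRange(cv2.cvtColor(f["color"],cv2.COLOR_BGR2HSV),(0,120,40),(16,255,255))
    m=cv2.morphologyEx(m,cv2.MORPH_CLOSE,np.ones((7,7)))
    nn,l,st,ce=cv2.connectedComponentsWithStats(m)
    for i in range(1,nn):
        if st[i,4]>150:
            c=cv2.findContours((l==i).astype(np.uint8),0,2)[0][0].reshape(-1,2)
            r=cv2.minAreaRect(ray(f,c,49)[:,:2].astype(np.float32)); print(n,ce[i],st[i,4],r)
    print(n,"corner",ray(f,spotter.pinpoint("jig_corner",f)[0]["uv"],18), "board",ray(f,spotter.pinpoint("soundboard_center",f)[0]["uv"],44.5))
E
```

```text
scene [31.88154714 90.11361805] 1241 ((253.85829162597656, -938.5757446289062), (282.5809326171875, 102.64337158203125), 89.73225402832031)
scene [271.91185077 240.88405267] 2734 ((564.62939453125, -153.67698669433594), (211.01211547851562, 139.00279235839844), 1.4006166458129883)
scene [186.56325301 229.09337349] 664 ((601.0851440429688, -303.77459716796875), (33.88837814331055, 94.11919403076172), 87.69398498535156)
scene [465.10508475 332.8779661 ] 295 ((676.0169067382812, 200.51605224609375), (6.002390384674072, 158.80824279785156), 2.592186689376831)
scene corner [[614.7921801  181.52266842  18.        ]] board [[ 592.80431501 -309.90343334   44.5       ]]
top [371.81294643 265.44508929] 2240 ((532.882080078125, -153.40476989746094), (150.2826690673828, 63.81412887573242), 28.8377628326416)
top [458.29084967 266.83877996] 918 ((554.3020629882812, -322.7410888671875), (35.95840835571289, 97.10479736328125), 88.02837371826172)
top [281.09433962 359.52830189] 212 ((337.0851745605469, -12.944522857666016), (12.079598426818848, 63.79302978515625), 55.37632751464844)
top corner [[623.81302022 178.29474707  18.        ]] board [[ 558.01993929 -325.3303491    44.5       ]]
```

View pics/t_board.png

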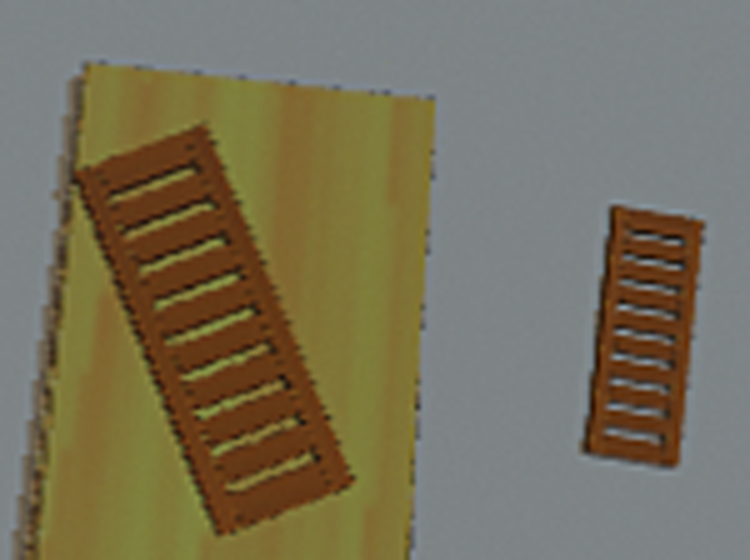

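View pics/t_jig.png

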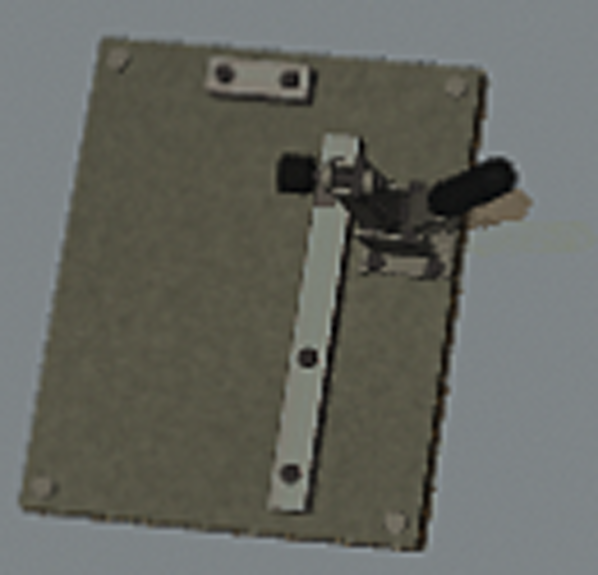

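View pics/s_jig.png

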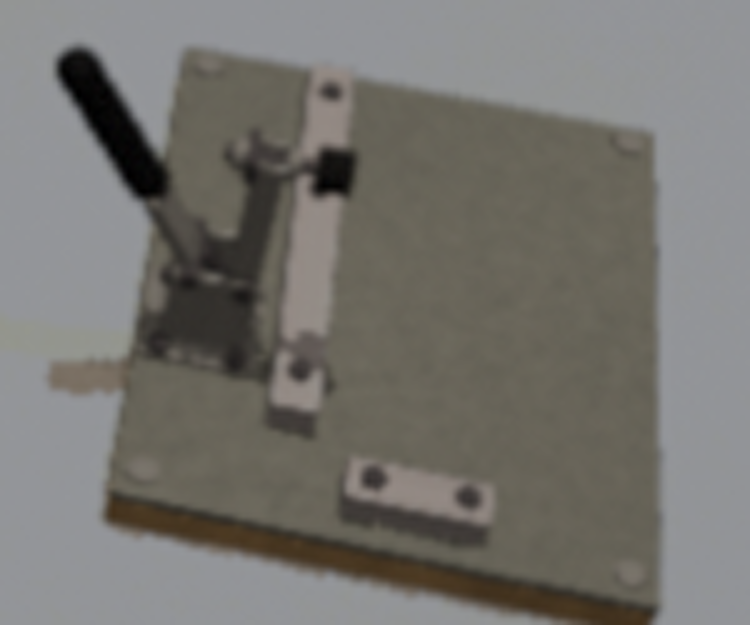

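The crop confirms the choice: the pack's board has nine slots and is the larger of the two brown ones. Now I'll fit the jig and the board in both cameras.

```bash
cat > fit.py <<'E'
from rig import viewer,spotter,bot
from h import *
from scipy.optimize import least_squares
fs={n:viewer.grab_frame(n) for n in ["scene","top"]}
T=lambda p:((np.array(p)+.5)/4.6-.5)+[140,180]
S=lambda p:((np.array(p)+.5)/5-.5)+[390,220]
B=lambda p:((np.array(p)+.5)/5-.5)+[330,200]
top=[((25,113,0),(102,38)),((25,-62,0),(484,67)),((-190,113,0),(22,507)),((-190,-62,0),(422,547)),((-15,0,12),(325,135)),((-180,0,12),(268,508)),((-180,-16,12),(308,513)),((16,56,12),(207,55)),((16,10,12),(314,65))]
sc=[((25,113,0),(657,608)),((25,-62,0),(108,495)),((-190,-62,0),(187,47)),((-190,113,0),(654,132)),((-15,0,12),(323,410)),((-15,-16,12),(270,402)),((0,56,12),(495,478)),((0,10,12),(350,455)),((16,10,12),(342,503))]
def w(p,P):
    P=np.array(P,float);c,s=np.cos(p[2]),np.sin(p[2]);return np.c_[p[0]+c*P[:,0]-s*P[:,1],p[1]+s*P[:,0]+c*P[:,1],18+P[:,2]]
def res(p,which):
    r=[]
    if 't' in which: r.append(proj(fs["top"],w(p,[a for a,_ in top]))-T([b for _,b in top]))
    if 's' in which: r.append(proj(fs["scene"],w(p,[a for a,_ in sc]))-S([b for _,b in sc]))
    return np.concatenate(r).ravel()
for k in ['t','s','ts']:
    o=least_squares(res,[618,180,0],args=(k,),loss='soft_l1');print(k,o.x,np.degrees(o.x[2]),np.abs(o.fun).max(),o.fun.round(1).tolist() if k!='ts' else '')
bc=ray(fs["top"],B([(78,172),(207,125),(353,482),(222,535)]),49);print(bc,bc.mean(0),cv2.minAreaRect(bc[:,:2].astype(np.float32)))
r=spotter.pinpoint("soundboard_center",fs["top"]);print([(ray(fs["top"],d["uv"],44.5)) for d in r])
r=spotter.pinpoint("soundboard_center",fs["scene"]);print([(ray(fs["scene"],d["uv"],44.5)) for d in r])
print(fs and [ (d,) for d in spotter.pinpoint("clamp_grip",fs["scene"])+spotter.pinpoint("clamp_grip",fs["top"])])
for a in (.9,.97,1.05):
    P=w(o.x,[(-53,-49.5-65*np.cos(a),34+65*np.sin(a))]);print(a,P,proj(fs["scene"],P),proj(fs["top"],P))
E
python3 fit.py
```

```text
t [6.21941765e+02 1.77585983e+02 5.16266098e-02] 2.9579868508609093 1.2033775004538825 [-0.2, -0.2, -0.6, 0.1, -0.6, 0.5, -0.7, 0.0, 0.2, -0.3, 0.8, -0.1, 0.2, -0.5, 1.2, 0.4, -0.0, 0.0]
s [6.21874212e+02 1.80122104e+02 4.70912344e-02] 2.6981289848153107 1.6630925907234655 [1.4, 0.1, 0.3, -0.6, -0.5, -0.4, 0.3, -0.1, -0.6, 0.6, 0.1, 0.2, -0.6, 1.4, -0.5, 0.1, 0.4, -1.7]
ts [6.22015269e+02 1.79280655e+02 5.19958568e-02] 2.9791431467280187 1.7381891457815186 
[[ 587.6474107   -98.87490124   49.        ]
 [ 613.35875063 -146.40750425   49.        ]
 [ 482.67306166 -217.04140457   49.        ]
 [ 456.18164865 -170.20007331   49.        ]] [ 534.96521791 -158.13097084   49.        ] ((534.7257690429688, -158.2215576171875), (149.56764221191406, 54.04092788696289), 28.409873962402344)
[array([[ 304.32099575, -218.70618888,   44.5       ]]), array([[ 531.45535093, -158.62148053,   44.5       ]]), array([[ 556.13438027, -318.79936172,   44.5       ]])]
[array([[ 528.62301894, -152.99108996,   44.5       ]]), array([[ 361.90507987, -208.25998399,   44.5       ]]), array([[ 598.81989794, -302.8051042 ,   44.5       ]]), array([[511.18349978,  89.38262294,  44.5       ]])]
[({'uv': [411.7, 242.3], 'score': 0.94},), ({'uv': [352.6, 205.5], 'score': 0.21},), ({'uv': [242.1, 220.7], 'score': 0.72},), ({'uv': [303.9, 330.3], 'score': 0.16},)]
0.9 [[573.75946103  86.74297297 102.91624913]] [[407.14843308 244.76189379]] [[245.26556451 220.78464003]]
0.97 [[573.56923266  90.39820472 105.61757137]] [[409.63936429 244.00889944]] [[243.03765601 220.22951534]]
1.05 [[573.34043175  94.79460645 108.38250966]] [[412.61401635 243.30884488]] [[240.38740308 219.62817492]]
```

```bash
cat > plan.py <<'E'
import numpy as np, math
from rig import bot
O=np.array([622.0,179.2]);YAW=0.050
def J(x,y):
    c,s=np.cos(YAW),np.sin(YAW);return O+[c*x-s*y,s*x+c*y]
def toJ(p):
    c,s=np.cos(YAW),np.sin(YAW);d=np.array(p[:2])-O;return np.array([c*d[0]+s*d[1],-s*d[0]+c*d[1]])
def ang(q):
    w,x,y,z=q; return math.degrees(math.atan2(2*(x*y+w*z),1-2*(y*y+z*z)))
def cur():
    s=bot.state();return np.array(s["tool_pos"]),ang(s["ee_rot"]),s
def plan(x,y,z,a=None,n=None,vmax=60,smax=10.5):
    p,a0,s=cur();d=np.array([x,y,z])-p
    da=0 if a is None else (a0-a+180)%360-180   # spin, + about tool z (down)
    if n is None:n=max(1,math.ceil(max(np.linalg.norm(d)/vmax,abs(da)/smax)))
    print("from",p.round(1),round(a0,2),"jig",toJ(p).round(1),"d",d.round(1),"spin",round(da,2),"rows",n)
    th=math.radians(a0);st=d/n;out=[]
    for i in range(n):
        X=np.array([math.cos(th),math.sin(th)]);Y=np.array([math.sin(th),-math.cos(th)])
        out.append({"x":round(float(st[:2]@X)/10,2),"y":round(float(st[:2]@Y)/10,2),"z":round(-st[2]/10,2),"spin":round(da/n,1)})
        th-=math.radians(da/n)
    print(str(out).replace("'",'"'))
E
python3 -c "
from plan import *
plan(499.5,-177,140,-61.6)"
```

```text
from [258.7 568.9 222.7] 65.55 jig [-343.4  407.4] d [ 240.8 -745.9  -82.7] spin 127.15 rows 14
[{"x": -4.14, "y": 3.77, "z": np.float64(0.59), "spin": 9.1}, {"x": -3.49, "y": 4.38, "z": np.float64(0.59), "spin": 9.1}, {"x": -2.76, "y": 4.87, "z": np.float64(0.59), "spin": 9.1}, {"x": -1.95, "y": 5.25, "z": np.float64(0.59), "spin": 9.1}, {"x": -1.1, "y": 5.49, "z": np.float64(0.59), "spin": 9.1}, {"x": -0.22, "y": 5.59, "z": np.float64(0.59), "spin": 9.1}, {"x": 0.67, "y": 5.56, "z": np.float64(0.59), "spin": 9.1}, {"x": 1.54, "y": 5.38, "z": np.float64(0.59), "spin": 9.1}, {"x": 2.37, "y": 5.07, "z": np.float64(0.59), "spin": 9.1}, {"x": 3.14, "y": 4.64, "z": np.float64(0.59), "spin": 9.1}, {"x": 3.83, "y": 4.08, "z": np.float64(0.59), "spin": 9.1}, {"x": 4.43, "y": 3.43, "z": np.float64(0.59), "spin": 9.1}, {"x": 4.91, "y": 2.69, "z": np.float64(0.59), "spin": 9.1}, {"x": 5.27, "y": 1.88, "z": np.float64(0.59), "spin": 9.1}]
```

move_arm(
  increments=[
    {"x": -4.1,"y": 3.8,"z": 0.0,"spin": 9.1},
    {"x": -3.5,"y": 4.4,"z": 0.0,"spin": 9.1},
    {"x": -2.8,"y": 4.9,"z": 0.0,"spin": 9.1},
    {"x": -2.0,"y": 5.2,"z": 0.0,"spin": 9.1},
    {"x": -1.1,"y": 5.5,"z": 0.6,"spin": 9.1},
    {"x": -0.2,"y": 5.6,"z": 0.6,"spin": 9.1},
    {"x": 0.7,"y": 5.6,"z": 0.6,"spin": 9.1},
    {"x": 1.5,"y": 5.4,"z": 0.6,"spin": 9.1},
    {"x": 2.4,"y": 5.1,"z": 0.6,"spin": 9.1},
    {"x": 3.1,"y": 4.6,"z": 0.6,"spin": 9.1},
  ],
  jaw=1,
)

```text
time_s: 2.85
tool_pos: [430.7, 33.3, 186.9]
ee_rot: [-0.0, 0.975, -0.223, 0.001]
ft_force: [0.3, 0.5, -0.4]
grip_width: 87.6
```

```bash
python3 -c "
from plan import *
plan(499.5,-177,130,-61.6)"
```

```text
from [430.7  33.3 186.9] -25.76 jig [-198.3 -136.2] d [  68.8 -210.3  -56.9] spin 35.84 rows 4
[{"x": 3.83, "y": 3.99, "z": np.float64(1.42), "spin": 9.0}, {"x": 4.41, "y": 3.34, "z": np.float64(1.42), "spin": 9.0}, {"x": 4.87, "y": 2.61, "z": np.float64(1.42), "spin": 9.0}, {"x": 5.22, "y": 1.82, "z": np.float64(1.42), "spin": 9.0}]
```

move_arm(
  increments=[
    {"x": 3.8,"y": 4.0,"z": 1.4,"spin": 9},
    {"x": 4.4,"y": 3.3,"z": 1.4,"spin": 9},
    {"x": 4.9,"y": 2.6,"z": 1.4,"spin": 9},
    {"x": 5.2,"y": 1.8,"z": 1.4,"spin": 8.8},
    {"x": 0},
  ],
)

```text
invalid input at $.increments[4]: expected keys x, y, z, spin
```

```bash
python3 - <<'E'
from rig import viewer
from h import *
from plan import *
p,a,s=cur();print(p,a,s["joint_positions"].round(2))
f=viewer.grab_frame("wrist");print(f["pose"][:3,3],f["fx"],f["k1"])
im=f["color"].copy()
# predicted board corners
c=np.array([534.7,-158.0]);u=np.array([np.cos(np.radians(28.4)),np.sin(np.radians(28.4))]);v=np.array([-u[1],u[0]])
P=[np.r_[c+i*75*u+j*27.5*v,49] for i,j in((-1,-1),(1,-1),(1,1),(-1,1))]
q=proj(f,P);print(q.round())
cv2.polylines(im,[q.round().astype(int)],True,(0,255,0),1)
cv2.imwrite("pics/w1.png",im); np.save("w1.npy",f["color"])
E
```

```text
[430.72256224  33.25654661 186.89435974] -25.75693287248353 [0.05 0.19 2.07 0.   0.88 0.5 ]
[463.82218687 102.854815   347.87830076] 350.1174606907551 -0.017696559990111712
[[467. 418.]
 [573. 314.]
 [533. 283.]
 [427. 393.]]
```

View pics/w1.png

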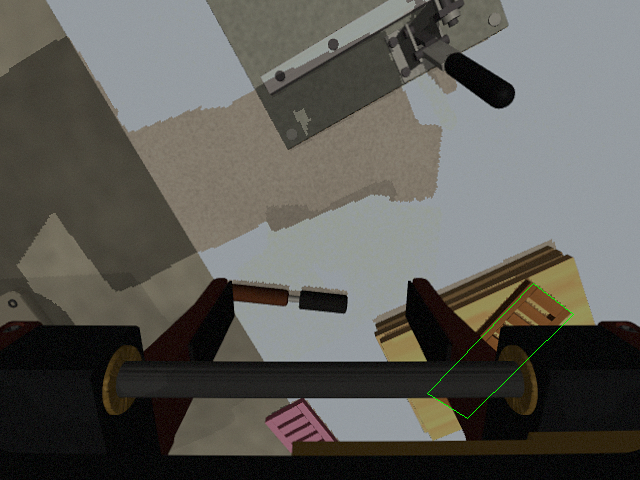

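The move was refused because a row lacked keys, so this wrist picture is from the old position. The fitted outline still lies on the board around (530,310). Retrying.

move_arm(
  increments=[
    {"x": 3.8,"y": 4.0,"z": 1.4,"spin": 9},
    {"x": 4.4,"y": 3.3,"z": 1.4,"spin": 9},
    {"x": 4.9,"y": 2.6,"z": 1.4,"spin": 9},
    {"x": 5.2,"y": 1.8,"z": 1.4,"spin": 8.8},
    {"x": 0,"y": 0,"z": 0,"spin": 0},
  ],
)

```text
time_s: 3.52
tool_pos: [500.7, -177.3, 129.8]
ee_rot: [0.0, 0.859, -0.512, 0.0]
ft_force: [0.7, 0.8, -0.1]
grip_width: 88.2
```

```bash
cat > wb.py <<'E'
import sys
from rig import viewer
from h import *
from plan import *
p,a,s=cur();print(p,a,s["joint_positions"].round(2))
f=viewer.grab_frame("wrist")
im=f["color"].copy()
c=np.array([534.7,-158.0]);u=np.array([np.cos(np.radians(28.4)),np.sin(np.radians(28.4))]);v=np.array([-u[1],u[0]])
P=[np.r_[c+i*75*u+j*27.5*v,49] for i,j in((-1,-1),(1,-1),(1,1),(-1,1))]
q=proj(f,P);print(q.round())
cv2.polylines(im,[q.round().astype(int)],True,(0,255,0),1)
cv2.imwrite("pics/%s.png"%sys.argv[1],im)
plan(499.5,-177.5,43,-61.6)
E
python3 wb.py w2
```

```text
[ 500.67661327 -177.27593835  129.81198682] -61.53294144848861 [-0.36  0.42  1.9  -0.    0.82  0.71]
[[355. 296.]
 [362.  79.]
 [275.  79.]
 [282. 296.]]
from [ 499.8 -175.5  130.1] -61.37 jig [-139.8 -348.1] d [ -0.3  -2.  -87.1] spin 0.23 rows 2
[{"x": 0.08, "y": 0.06, "z": np.float64(4.35), "spin": 0.1}, {"x": 0.08, "y": 0.06, "z": np.float64(4.35), "spin": 0.1}]
```

View pics/w2.png

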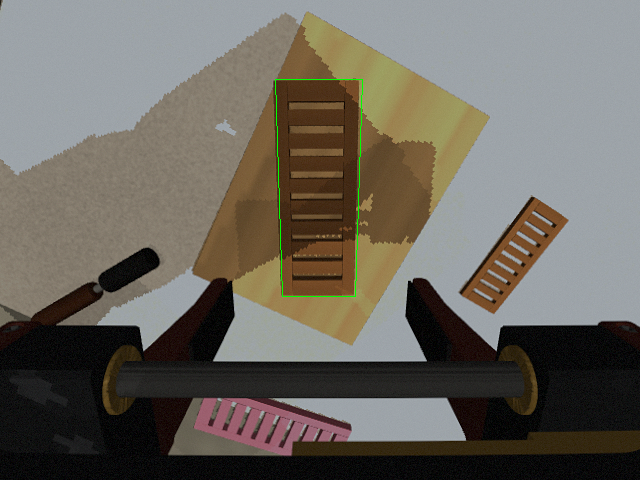

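The wrist view has the fitted outline on the board within about 2 px (277–362, 79–296), and the jaws straddle it. Descending.

move_arm(
  increments=[
    {"x": 0.1,"y": 0.1,"z": 4.3,"spin": 0.2},
    {"x": 0,"y": 0,"z": 3.2,"spin": 0},
    {"x": 0,"y": 0,"z": 1.2,"spin": 0},
    {"x": 0,"y": 0,"z": 0,"spin": 0},
  ],
)

```text
time_s: 4.08
tool_pos: [499.2, -174.7, 43.7]
ee_rot: [0.0, 0.86, -0.51, -0.001]
ft_force: [0.2, -0.8, -0.4]
grip_width: 88.0
```

move_arm(
  increments=[
    {"x": 0,"y": 0,"z": 0,"spin": 0},
    {"x": 0,"y": 0,"z": 0,"spin": 0},
    {"x": 0,"y": 0,"z": 0,"spin": 0},
    {"x": 0,"y": 0,"z": 0,"spin": 0},
    {"x": 0,"y": 0,"z": 0,"spin": 0},
  ],
  jaw=0.4,
  squeeze=25,
)

```text
time_s: 4.7
tool_pos: [499.8, -175.8, 44.1]
ee_rot: [-0.0, 0.86, -0.511, 0.0]
ft_force: [-0.5, -0.2, 5.9]
grip_width: 54.8
```

move_arm(
  increments=[
    {"x": 0,"y": 0,"z": -1,"spin": 0},
    {"x": 0,"y": 0,"z": -5,"spin": 0},
    {"x": 0,"y": 0,"z": -5,"spin": 0},
    {"x": 0,"y": 0,"z": -5,"spin": 0},
  ],
)

```text
time_s: 5.2
tool_pos: [499.1, -175.5, 205.5]
ee_rot: [0.0, 0.86, -0.511, -0.0]
ft_force: [0.5, -0.3, -1.0]
grip_width: 54.5
```

```bash
sed -i 's/round(-st\[2\]\/10,2)/round(float(-st[2])\/10,2)/' plan.py; python3 -c "
from plan import *
x,y=J(-125,50)
plan(x,y,200,-87.1,vmax=50)"
```

```text
from [ 499.1 -175.5  205.5] -61.46 jig [-140.5 -348.1] d [ -4.4 398.4  -5.5] spin 25.64 rows 8
[{"x": -4.4, "y": -2.33, "z": 0.07, "spin": 3.2}, {"x": -4.52, "y": -2.08, "z": 0.07, "spin": 3.2}, {"x": -4.63, "y": -1.82, "z": 0.07, "spin": 3.2}, {"x": -4.73, "y": -1.56, "z": 0.07, "spin": 3.2}, {"x": -4.81, "y": -1.3, "z": 0.07, "spin": 3.2}, {"x": -4.87, "y": -1.03, "z": 0.07, "spin": 3.2}, {"x": -4.92, "y": -0.75, "z": 0.07, "spin": 3.2}, {"x": -4.96, "y": -0.47, "z": 0.07, "spin": 3.2}]
```

move_arm(
  increments=[
    {"x": -4.4,"y": -2.3,"z": 0,"spin": 3.2},
    {"x": -4.5,"y": -2.1,"z": 0,"spin": 3.2},
    {"x": -4.6,"y": -1.8,"z": 0,"spin": 3.2},
    {"x": -4.7,"y": -1.6,"z": 0,"spin": 3.2},
    {"x": -4.8,"y": -1.3,"z": 0,"spin": 3.2},
    {"x": -4.9,"y": -1.0,"z": 0,"spin": 3.2},
    {"x": -4.9,"y": -0.8,"z": 0,"spin": 3.2},
    {"x": -5.0,"y": -0.5,"z": 0,"spin": 3.2},
    {"x": 0,"y": 0,"z": 0,"spin": 0},
  ],
)

```text
time_s: 6.32
tool_pos: [495.5, 225.1, 204.0]
ee_rot: [-0.0, 0.726, -0.687, -0.0]
ft_force: [-0.1, 0.2, -0.9]
grip_width: 54.4
```

```bash
python3 - <<'E'
from rig import viewer
from h import *
from plan import *
x,y=J(-125,50)
plan(x,y,70,-87.1,vmax=50)
f=viewer.grab_frame("wrist");im=f["color"].copy()
for poly,z in(([(-180,0),(-15,0),(-15,-16),(-180,-16)],30),([(0,10),(16,10),(16,56),(0,56)],30),([(-190,-62),(25,-62),(25,113),(-190,113)],18)):
    q=proj(f,[np.r_[J(*k),z] for k in poly]);cv2.polylines(im,[q.round().astype(int)],True,(0,255,0),1)
cv2.imwrite("pics/w3.png",im)
E
```

```text
from [495.5 225.1 204. ] -86.84 jig [-124.1   52.2] d [  -0.8   -2.2 -134. ] spin 0.26 rows 3
[{"x": 0.07, "y": 0.03, "z": 4.47, "spin": 0.1}, {"x": 0.07, "y": 0.03, "z": 4.47, "spin": 0.1}, {"x": 0.07, "y": 0.03, "z": 4.47, "spin": 0.1}]
```

View pics/w3.png

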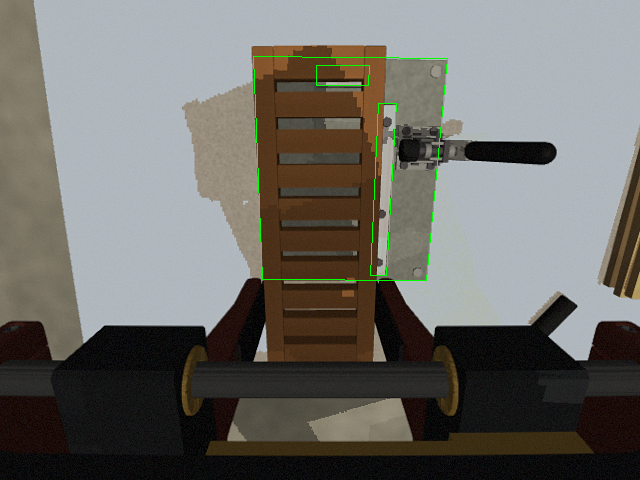

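The jig outline matches the picture, and the board hangs parallel to the fence, clear of the clamp (410,150). Lowering.

move_arm(
  increments=[
    {"x": 0.1,"y": 0.1,"z": 4.5,"spin": 0.2},
    {"x": 0,"y": 0,"z": 5,"spin": 0},
    {"x": 0,"y": 0,"z": 5,"spin": 0},
    {"x": 0,"y": 0,"z": 2,"spin": 0},
    {"x": 0,"y": 0,"z": 1,"spin": 0},
    {"x": 0,"y": 0,"z": 0,"spin": 0},
  ],
)

```text
time_s: 7.12
tool_pos: [494.9, 220.5, 28.7]
ee_rot: [0.0, 0.724, -0.69, -0.0]
ft_force: [-0.5, -0.7, -0.5]
grip_width: 54.8
```

```bash
python3 - <<'E'
from plan import *
x,y=J(-125,50);plan(x,y,22.5,-87.1)
from rig import viewer
from h import *
f=viewer.grab_frame("scene");crop(f,"s4",360,180,200,150,4)
E
```

```text
from [494.9 220.5  28.7] -87.29 jig [-124.9   47.6] d [-0.2  2.4 -6.2] spin -0.19 rows 1
[{"x": -0.24, "y": 0.01, "z": 0.62, "spin": -0.2}]
```

View pics/s4.png

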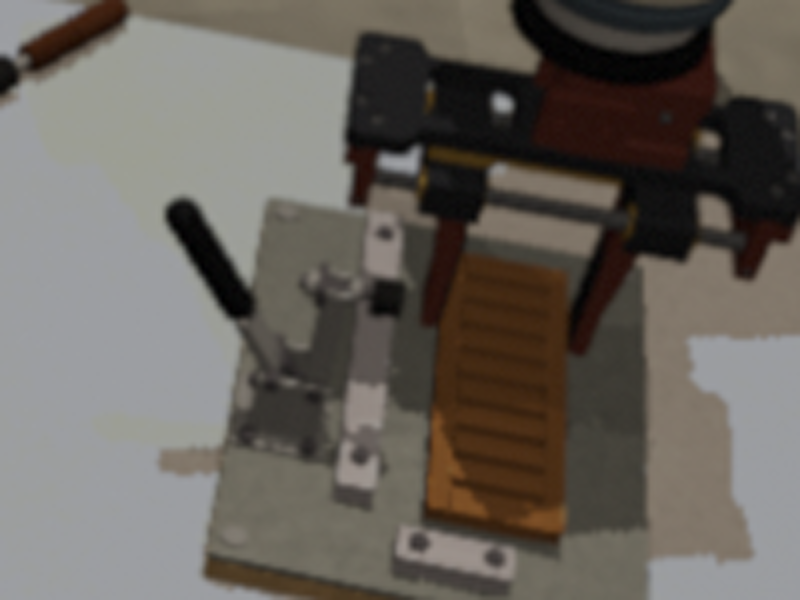

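move_arm(
  increments=[
    {"x": -0.2,"y": 0,"z": 0.3,"spin": -0.2},
    {"x": 0,"y": 0,"z": 0.2,"spin": 0},
    {"x": 0,"y": 0,"z": 0.1,"spin": 0},
    {"x": 0,"y": 0,"z": 0,"spin": 0},
    {"x": 0,"y": 0,"z": 0,"spin": 0},
  ],
)

```text
time_s: 7.8
tool_pos: [494.8, 223.3, 22.7]
ee_rot: [-0.0, 0.725, -0.689, 0.0]
ft_force: [-0.3, 0.3, -0.5]
grip_width: 54.2
```

move_arm(
  increments=[
    {"x": 0,"y": 0,"z": 0,"spin": 0},
    {"x": 0,"y": 0,"z": 0,"spin": 0},
    {"x": 0,"y": 0,"z": 0,"spin": 0},
  ],
  jaw=0.73,
)

```text
time_s: 8.18
tool_pos: [494.8, 223.3, 22.7]
ee_rot: [-0.0, 0.725, -0.689, 0.0]
ft_force: [-0.4, -0.5, -0.1]
grip_width: 64.0
```

move_arm(
  increments=[
    {"x": 0,"y": 0,"z": -3,"spin": 0},
    {"x": 0,"y": 0,"z": -6,"spin": 0},
  ],
)

```text
time_s: 8.43
tool_pos: [493.1, 222.6, 111.7]
ee_rot: [0.002, 0.725, -0.689, -0.001]
ft_force: [0.7, 1.2, -0.2]
grip_width: 64.0
```

```bash
python3 - <<'E'
from plan import *
x,y=J(-80,97);plan(x,y,110,2.9,n=9)
from rig import viewer
from h import *
f=viewer.grab_frame("top");crop(f,"t5",140,180,130,125,4.6)
E
```

```text
from [493.1 222.6 111.7] -87.05 jig [-126.6   49.7] d [44.2 49.5 -1.7] spin -89.95 rows 9
[{"x": -0.52, "y": -0.52, "z": 0.02, "spin": -10.0}, {"x": -0.43, "y": -0.6, "z": 0.02, "spin": -10.0}, {"x": -0.32, "y": -0.67, "z": 0.02, "spin": -10.0}, {"x": -0.19, "y": -0.71, "z": 0.02, "spin": -10.0}, {"x": -0.07, "y": -0.73, "z": 0.02, "spin": -10.0}, {"x": 0.06, "y": -0.73, "z": 0.02, "spin": -10.0}, {"x": 0.19, "y": -0.71, "z": 0.02, "spin": -10.0}, {"x": 0.31, "y": -0.67, "z": 0.02, "spin": -10.0}, {"x": 0.42, "y": -0.61, "z": 0.02, "spin": -10.0}]
```

View pics/t5.png

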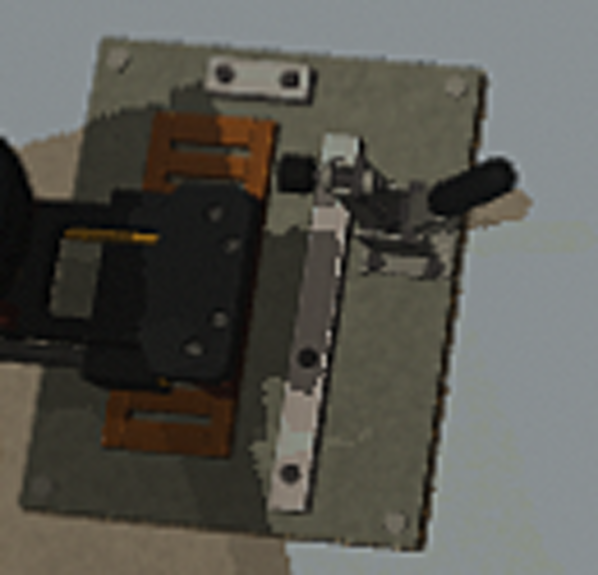

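The board lies flat on the bed, parallel to the fence (top right corner at crop (278,122)). Next I turn the tool and push with both open fingertips.

move_arm(
  increments=[
    {"x": -0.5,"y": -0.5,"z": 0,"spin": -10},
    {"x": -0.4,"y": -0.6,"z": 0,"spin": -10},
    {"x": -0.3,"y": -0.7,"z": 0,"spin": -10},
    {"x": -0.2,"y": -0.7,"z": 0,"spin": -10},
    {"x": -0.1,"y": -0.7,"z": 0,"spin": -10},
    {"x": 0.1,"y": -0.7,"z": 0,"spin": -10},
    {"x": 0.2,"y": -0.7,"z": 0,"spin": -10},
    {"x": 0.3,"y": -0.7,"z": 0,"spin": -10},
    {"x": 0.4,"y": -0.6,"z": 0,"spin": -10},
    {"x": 0,"y": 0,"z": 0,"spin": 0},
  ],
  jaw=1,
)

```text
time_s: 9.72
tool_pos: [538.8, 272.1, 112.6]
ee_rot: [-0.0, 1.0, 0.025, 0.0]
ft_force: [0.4, -0.2, -0.3]
grip_width: 88.0
```

```bash
python3 - <<'E'
from plan import *
x,y=J(-80,97);plan(x,y,22,2.9)
E
```

```text
from [538.8 272.1 112.6] 2.87 jig [-78.5  96.9] d [ -1.5  -0.  -90.6] spin -0.03 rows 2
[{"x": -0.08, "y": -0.0, "z": 4.53, "spin": -0.0}, {"x": -0.08, "y": -0.0, "z": 4.53, "spin": -0.0}]
```

move_arm(
  increments=[
    {"x": -0.1,"y": 0,"z": 5,"spin": 0},
    {"x": 0,"y": 0,"z": 3,"spin": 0},
    {"x": 0,"y": 0,"z": 1.0,"spin": 0},
    {"x": 0,"y": 0,"z": 0,"spin": 0},
    {"x": 0,"y": 0.6,"z": 0,"spin": 0},
    {"x": 0,"y": 0.5,"z": 0,"spin": 0},
    {"x": 0,"y": 0.5,"z": 0,"spin": 0},
    {"x": 0,"y": 0.4,"z": 0,"spin": 0},
    {"x": 0,"y": 0.4,"z": 0,"spin": 0},
    {"x": 0,"y": 0,"z": 0,"spin": 0},
  ],
)

```text
time_s: 10.98
tool_pos: [538.7, 247.4, 22.6]
ee_rot: [0.0, 1.0, 0.026, -0.0]
ft_force: [0.3, 0.0, 0.4]
grip_width: 87.5
```

```bash
python3 - <<'E'
from plan import *
x,y=J(-80,65);plan(x,y,22,2.9);print(bot.state()["ft_force"])
from rig import viewer
from h import *
f=viewer.grab_frame("wrist");cv2.imwrite("pics/w6.png",f["color"])
E
```

```text
from [538.7 247.4  22.6] 2.93 jig [-79.8  72.3] d [ 0.2 -7.3 -0.6] spin 0.03 rows 1
[{"x": -0.02, "y": 0.73, "z": 0.06, "spin": 0.0}]
[0.31607798 0.00396501 0.3569714 ]
```

View pics/w6.png

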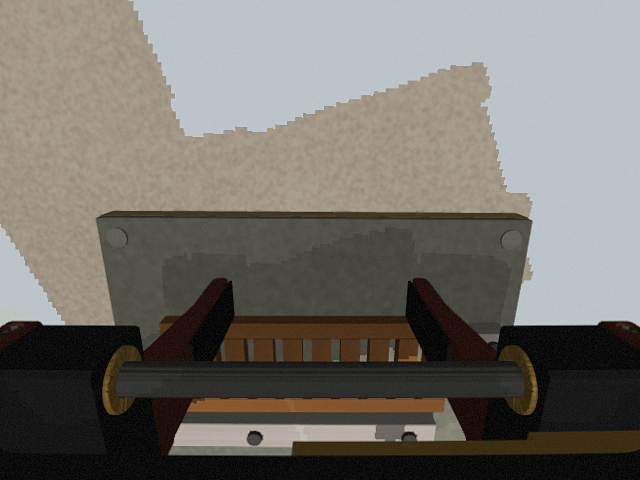

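move_arm(
  increments=[
    {"x": 0,"y": 0.3,"z": 0,"spin": 0},
    {"x": 0,"y": 0.2,"z": 0,"spin": 0},
    {"x": 0,"y": 0,"z": 0,"spin": 0},
  ],
)

```text
time_s: 11.4
tool_pos: [539.0, 242.7, 22.6]
ee_rot: [0.0, 1.0, 0.026, -0.0]
ft_force: [-0.9, -0.1, 0.0]
grip_width: 87.9
```

move_arm(
  increments=[
    {"x": 0,"y": 0.1,"z": 0,"spin": 0},
    {"x": 0,"y": 0,"z": 0,"spin": 0},
  ],
)

```text
time_s: 11.65
tool_pos: [539.3, 242.1, 22.8]
ee_rot: [-0.0, 1.0, 0.026, 0.0]
ft_force: [0.3, 2.2, -0.1]
grip_width: 87.9
```

move_arm(
  increments=[
    {"x": 0,"y": 0.1,"z": 0,"spin": 0},
    {"x": 0,"y": 0,"z": 0,"spin": 0},
  ],
)

```text
time_s: 11.9
tool_pos: [539.4, 241.8, 22.9]
ee_rot: [-0.001, 1.0, 0.025, 0.0]
ft_force: [-0.9, 5.9, -0.7]
grip_width: 88.2
```

move_arm(
  increments=[
    {"x": 0,"y": 0.1,"z": 0,"spin": 0},
    {"x": 0,"y": 0,"z": 0,"spin": 0},
  ],
)

```text
time_s: 12.15
tool_pos: [539.5, 241.6, 23.0]
ee_rot: [-0.001, 1.0, 0.025, 0.001]
ft_force: [-1.0, 9.9, 0.1]
grip_width: 88.2
```

```bash
python3 - <<'E'
from plan import *
s=bot.state();print(s["ft_force"],s["moment"],s["tool_pos"])
from rig import viewer
from h import *
f=viewer.grab_frame("scene");crop(f,"s7",390,220,150,125,5)
E
```

```text
[-0.95774991  9.85686921  0.05550387] [ 1.79017794  0.24884081 -0.47649775] [539.46383862 241.62700436  22.98543664]
```

View pics/s7.png

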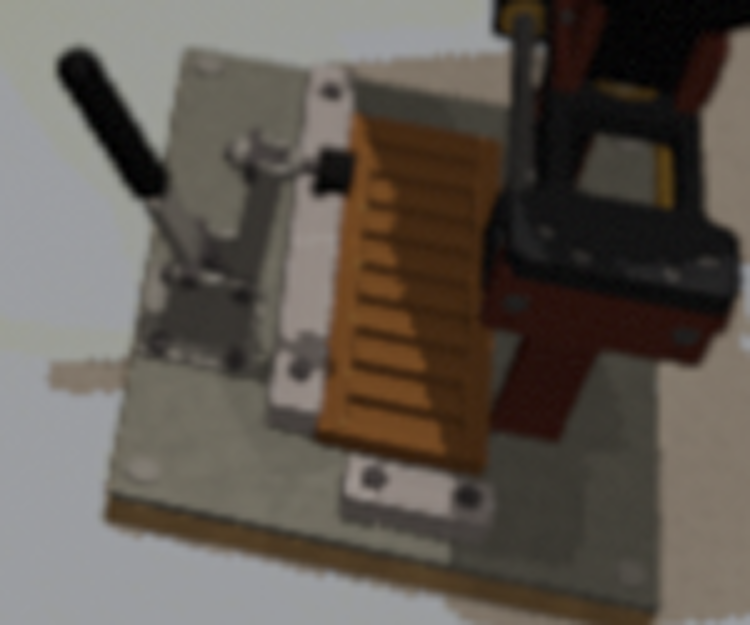

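The board's long edge is now against the fence, with a gap left at the stop (crop 350–490, 460). Back off and set up the end push.

move_arm(
  increments=[
    {"x": 0,"y": -0.8,"z": 0,"spin": 0},
    {"x": 0,"y": -1.0,"z": -1,"spin": 0},
    {"x": 0,"y": 0,"z": -4,"spin": 0},
    {"x": 0,"y": 0,"z": -5,"spin": 0},
  ],
  jaw=0.18,
)

```text
time_s: 12.7
tool_pos: [537.4, 257.9, 123.4]
ee_rot: [0.001, 1.0, 0.026, -0.001]
ft_force: [0.8, 0.4, -0.6]
grip_width: 51.4
```

```bash
python3 - <<'E'
from plan import *
x,y=J(-182,32);plan(x,y,115,-87.1)
E
```

```text
from [537.4 257.9 123.4] 2.99 jig [-80.5  82.8] d [-98.8 -55.8  -8.4] spin 90.09 rows 9
[{"x": -1.13, "y": 0.56, "z": 0.09, "spin": 10.0}, {"x": -1.01, "y": 0.75, "z": 0.09, "spin": 10.0}, {"x": -0.87, "y": 0.91, "z": 0.09, "spin": 10.0}, {"x": -0.7, "y": 1.05, "z": 0.09, "spin": 10.0}, {"x": -0.5, "y": 1.16, "z": 0.09, "spin": 10.0}, {"x": -0.29, "y": 1.23, "z": 0.09, "spin": 10.0}, {"x": -0.08, "y": 1.26, "z": 0.09, "spin": 10.0}, {"x": 0.14, "y": 1.25, "z": 0.09, "spin": 10.0}, {"x": 0.36, "y": 1.21, "z": 0.09, "spin": 10.0}]
```

move_arm(
  increments=[
    {"x": -1.1,"y": 0.6,"z": 0.1,"spin": 10},
    {"x": -1.0,"y": 0.7,"z": 0.1,"spin": 10},
    {"x": -0.9,"y": 0.9,"z": 0.1,"spin": 10},
    {"x": -0.7,"y": 1.1,"z": 0.1,"spin": 10},
    {"x": -0.5,"y": 1.2,"z": 0.1,"spin": 10},
    {"x": -0.3,"y": 1.2,"z": 0.1,"spin": 10},
    {"x": -0.1,"y": 1.3,"z": 0.1,"spin": 10},
    {"x": 0.1,"y": 1.2,"z": 0,"spin": 10},
    {"x": 0.4,"y": 1.2,"z": 0,"spin": 10},
    {"x": 0,"y": 0,"z": 0,"spin": 0},
  ],
)

```text
time_s: 13.95
tool_pos: [438.8, 201.9, 116.2]
ee_rot: [0.0, 0.726, -0.688, 0.0]
ft_force: [0.5, 0.0, 0.9]
grip_width: 15.9
```

```bash
python3 - <<'E'
from plan import *
x,y=J(-182,32);plan(x,y,22.5,-87.1);print(cur()[2]["joint_positions"].round(2))
from rig import viewer
from h import *
f=viewer.grab_frame("wrist");cv2.imwrite("pics/w8.png",f["color"])
E
```

```text
from [438.8 201.9 116.2] -86.95 jig [-181.8   31.8] d [ -0.2   0.2 -93.7] spin 0.15 rows 2
[{"x": -0.01, "y": 0.01, "z": 4.68, "spin": 0.1}, {"x": -0.01, "y": 0.01, "z": 4.68, "spin": 0.1}]
[ 0.41  0.38  2.01 -0.    0.75  1.92]
```

View pics/w8.png

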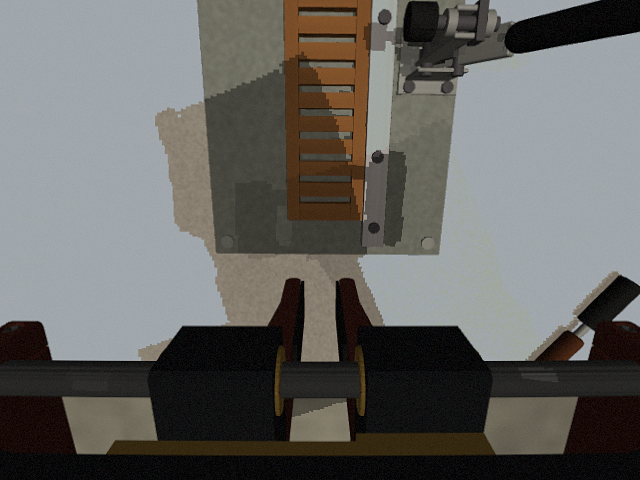

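move_arm(
  increments=[
    {"x": 0,"y": 0,"z": 5,"spin": 0},
    {"x": 0,"y": 0,"z": 3.3,"spin": 0},
    {"x": 0,"y": 0,"z": 1,"spin": 0},
    {"x": 0,"y": 0,"z": 0,"spin": 0},
    {"x": 0,"y": -0.5,"z": 0,"spin": 0},
    {"x": 0,"y": -0.4,"z": 0,"spin": 0},
    {"x": 0,"y": -0.4,"z": 0,"spin": 0},
    {"x": 0,"y": -0.4,"z": 0,"spin": 0},
    {"x": 0,"y": 0,"z": 0,"spin": 0},
  ],
)

```text
time_s: 15.12
tool_pos: [457.0, 203.0, 22.8]
ee_rot: [-0.0, 0.725, -0.689, 0.0]
ft_force: [-0.4, -0.7, 0.3]
grip_width: 15.8
```

move_arm(
  increments=[
    {"x": 0,"y": -0.2,"z": 0,"spin": 0},
    {"x": 0,"y": 0,"z": 0,"spin": 0},
  ],
)

```text
time_s: 15.38
tool_pos: [458.4, 203.0, 22.6]
ee_rot: [-0.0, 0.725, -0.689, 0.0]
ft_force: [-1.1, -0.2, 0.6]
grip_width: 16.0
```

```bash
python3 - <<'E'
from plan import *
x,y=J(-160,32);plan(x,y,22.5,-87.1)
from rig import viewer
from h import *
f=viewer.grab_frame("scene");crop(f,"s9",390,220,150,125,5)
E
```

```text
from [458.4 203.   22.6] -87.05 jig [-162.2   31.9] d [ 2.2  0.2 -0.1] spin 0.05 rows 1
[{"x": -0.01, "y": -0.22, "z": 0.01, "spin": 0.0}]
```

View pics/s9.png

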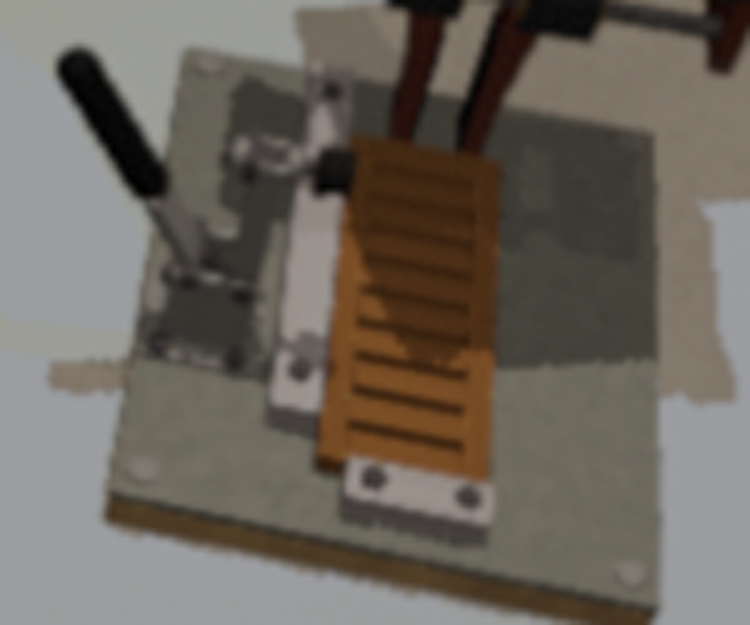

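Nearly at the stop, no gap visible at crop (350–490, 460). I'll push on in 1 mm steps until the force rises.

move_arm(
  increments=[
    {"x": 0,"y": -0.1,"z": 0,"spin": 0},
    {"x": 0,"y": 0,"z": 0,"spin": 0},
  ],
)

```text
time_s: 15.68
tool_pos: [458.7, 202.9, 22.6]
ee_rot: [0.0, 0.725, -0.689, -0.0]
ft_force: [-3.0, 0.6, 2.0]
grip_width: 15.7
```

move_arm(
  increments=[
    {"x": 0,"y": -0.1,"z": 0,"spin": 0},
    {"x": 0,"y": 0,"z": 0,"spin": 0},
  ],
)

```text
time_s: 15.92
tool_pos: [458.8, 202.8, 22.5]
ee_rot: [0.001, 0.725, -0.689, -0.001]
ft_force: [-6.5, 1.7, 4.6]
grip_width: 15.9
```

move_arm(
  increments=[
    {"x": 0,"y": -0.1,"z": 0,"spin": 0},
    {"x": 0,"y": 0,"z": 0,"spin": 0},
  ],
)

```text
time_s: 16.18
tool_pos: [458.8, 202.7, 22.4]
ee_rot: [0.002, 0.725, -0.689, -0.001]
ft_force: [-8.4, 1.7, 5.7]
grip_width: 16.0
```

move_arm(
  increments=[
    {"x": 0,"y": 0.6,"z": 0,"spin": 0},
    {"x": 0,"y": 1.0,"z": -1,"spin": 0},
    {"x": 0,"y": 0,"z": -4,"spin": 0},
    {"x": 0,"y": 0,"z": -4.5,"spin": 0},
  ],
)

```text
time_s: 16.68
tool_pos: [444.6, 202.1, 118.8]
ee_rot: [0.0, 0.725, -0.689, -0.0]
ft_force: [0.7, 1.4, 0.7]
grip_width: 16.1
```

```bash
python3 - <<'E'
from plan import *
x,y=J(-75,80);plan(x,y,110,2.9)
from rig import viewer
from h import *
f=viewer.grab_frame("wrist");crop(f,"w10",180,0,280,270,2.2)
E
```

```text
from [444.6 202.1 118.8] -87.05 jig [-176.    31.7] d [98.5 53.3 -8.8] spin -89.95 rows 9
[{"x": -0.53, "y": -1.12, "z": 0.1, "spin": -10.0}, {"x": -0.33, "y": -1.2, "z": 0.1, "spin": -10.0}, {"x": -0.12, "y": -1.24, "z": 0.1, "spin": -10.0}, {"x": 0.1, "y": -1.24, "z": 0.1, "spin": -10.0}, {"x": 0.31, "y": -1.2, "z": 0.1, "spin": -10.0}, {"x": 0.52, "y": -1.13, "z": 0.1, "spin": -10.0}, {"x": 0.7, "y": -1.03, "z": 0.1, "spin": -10.0}, {"x": 0.87, "y": -0.89, "z": 0.1, "spin": -10.0}, {"x": 1.01, "y": -0.72, "z": 0.1, "spin": -10.0}]
```

View pics/w10.png

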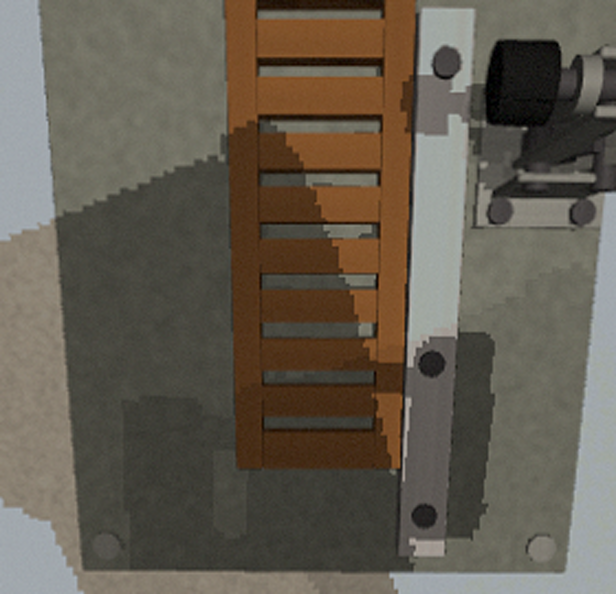

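The board is tight to the fence as far as I can see. A second, light fence push will settle it.

move_arm(
  increments=[
    {"x": -0.5,"y": -1.1,"z": 0,"spin": -10},
    {"x": -0.3,"y": -1.2,"z": 0,"spin": -10},
    {"x": -0.1,"y": -1.2,"z": 0,"spin": -10},
    {"x": 0.1,"y": -1.2,"z": 0,"spin": -10},
    {"x": 0.3,"y": -1.2,"z": 0,"spin": -10},
    {"x": 0.5,"y": -1.1,"z": 0,"spin": -10},
    {"x": 0.7,"y": -1.0,"z": 0,"spin": -10},
    {"x": 0.9,"y": -0.9,"z": 0,"spin": -10},
    {"x": 1.0,"y": -0.7,"z": 0,"spin": -10},
    {"x": 0,"y": 0,"z": 0,"spin": 0},
  ],
  jaw=1,
)

```text
time_s: 17.98
tool_pos: [543.1, 254.2, 118.1]
ee_rot: [-0.0, 1.0, 0.025, 0.001]
ft_force: [-0.3, -0.3, -0.4]
grip_width: 88.1
```

```bash
python3 - <<'E'
from plan import *
x,y=J(-75,80);plan(x,y,22.5,2.9)
E
```

```text
from [543.1 254.2 118.1] 2.87 jig [-75.   78.9] d [ -0.    1.1 -95.6] spin -0.03 rows 2
[{"x": 0.0, "y": -0.06, "z": 4.78, "spin": -0.0}, {"x": 0.0, "y": -0.06, "z": 4.78, "spin": -0.0}]
```

move_arm(
  increments=[
    {"x": 0,"y": 0,"z": 5,"spin": 0},
    {"x": 0,"y": 0,"z": 3.5,"spin": 0},
    {"x": 0,"y": 0,"z": 1,"spin": 0},
    {"x": 0,"y": 0,"z": 0,"spin": 0},
    {"x": 0,"y": 0.5,"z": 0,"spin": 0},
    {"x": 0,"y": 0.4,"z": 0,"spin": 0},
    {"x": 0,"y": 0.2,"z": 0,"spin": 0},
    {"x": 0,"y": 0,"z": 0,"spin": 0},
  ],
)

```text
time_s: 18.98
tool_pos: [543.4, 242.8, 23.1]
ee_rot: [-0.0, 1.0, 0.025, 0.0]
ft_force: [-0.5, 0.7, -0.7]
grip_width: 87.7
```

move_arm(
  increments=[
    {"x": 0,"y": 0.1,"z": 0,"spin": 0},
    {"x": 0,"y": 0.1,"z": 0,"spin": 0},
    {"x": 0,"y": 0,"z": 0,"spin": 0},
  ],
)

```text
time_s: 19.35
tool_pos: [543.6, 242.0, 23.0]
ee_rot: [-0.001, 1.0, 0.025, 0.0]
ft_force: [-1.1, 6.2, 1.8]
grip_width: 87.7
```

move_arm(
  increments=[
    {"x": 0,"y": 0.1,"z": 0,"spin": 0},
    {"x": 0,"y": 0,"z": 0,"spin": 0},
  ],
)

```text
time_s: 19.6
tool_pos: [543.7, 241.9, 23.0]
ee_rot: [-0.001, 1.0, 0.025, 0.001]
ft_force: [-0.5, 10.0, 0.8]
grip_width: 87.7
```

Both contacts are confirmed by force: about 8 N at the stop, about 10 N at the fence. Now to the clamp handle.

move_arm(
  increments=[
    {"x": 0,"y": -0.8,"z": 0,"spin": 0},
    {"x": 0,"y": -0.8,"z": -1,"spin": 0},
    {"x": 0,"y": 0,"z": -5,"spin": 0},
    {"x": 0,"y": 0,"z": -6,"spin": 0},
    {"x": 0,"y": 0,"z": -6,"spin": 0},
  ],
  jaw=0,
)

```text
time_s: 20.23
tool_pos: [542.2, 256.0, 205.0]
ee_rot: [0.0, 1.0, 0.026, -0.0]
ft_force: [0.6, 0.5, -0.7]
grip_width: 41.5
```

```bash
python3 - <<'E'
from plan import *
x,y=J(-53,-68);plan(x,y,200,2.9,vmax=50)
from rig import viewer,spotter
from h import *
f=viewer.grab_frame("scene");crop(f,"s11",390,220,150,125,5)
f2=viewer.grab_frame("top");crop(f2,"t11",140,180,130,125,4.6)
for g in(f,f2):print(spotter.pinpoint("clamp_grip",g)[:1])
for a in (.85,.9,.95,1.,1.05,1.1):
    P=np.r_[J(-53,-49.5-65*np.cos(a)),18+34+65*np.sin(a)];print(a,proj(f,P),proj(f2,P))
E
```

```text
from [542.2 256.  205. ] 2.97 jig [-75.9  80.7] d [  30.3 -147.3   -5. ] spin 0.07 rows 4
[{"x": 0.57, "y": 3.72, "z": 0.12, "spin": 0.0}, {"x": 0.57, "y": 3.72, "z": 0.12, "spin": 0.0}, {"x": 0.57, "y": 3.72, "z": 0.12, "spin": 0.0}, {"x": 0.57, "y": 3.72, "z": 0.12, "spin": 0.0}]
[{'uv': [412.5, 244.8], 'score': 0.67}]
[{'uv': [243.1, 222.3], 'score': 0.75}]
0.85 [[405.4738993  245.29205234]] [[246.76984079 221.30127306]]
0.9 [[407.18115557 244.67904769]] [[245.23790797 220.88785761]]
0.95 [[408.94845764 244.1302048 ]] [[243.65604477 220.48623239]]
1.0 [[410.77125508 243.64748778]] [[242.02867749 220.09768476]]
1.05 [[412.64476531 243.2326782 ]] [[240.36044762 219.72347133]]
1.1 [[414.56398708 242.88736396]] [[238.65619446 219.36481146]]
```

View pics/s11.png

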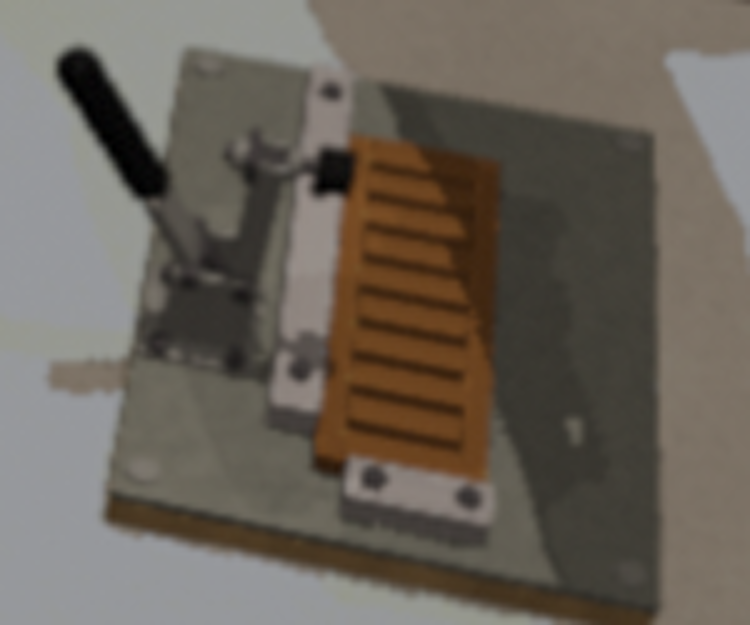

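View pics/t11.png

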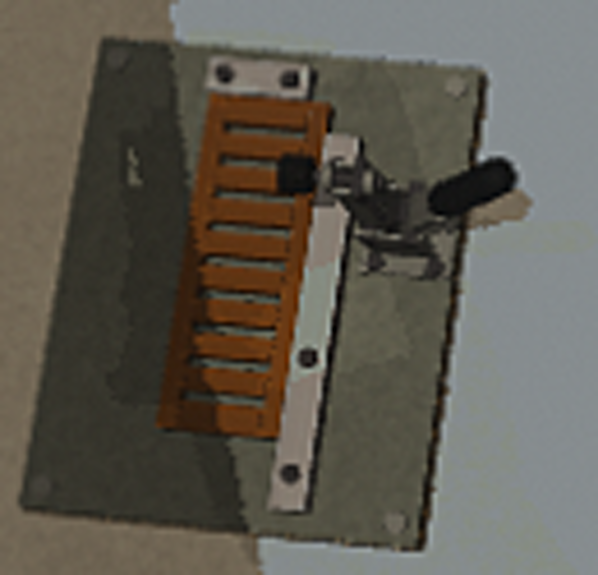

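Both views show the board tight in the corner: scene crop (320–490, 460), top crop (205–330, 95–110). Moving above the handle with fingers shut.

move_arm(
  increments=[
    {"x": 0.6,"y": 3.8,"z": 0,"spin": 0},
    {"x": 0.6,"y": 3.9,"z": 0,"spin": 0},
    {"x": 0.6,"y": 3.9,"z": 0,"spin": 0},
    {"x": 0.5,"y": 3.7,"z": 0,"spin": 0},
    {"x": 0,"y": 0,"z": 2,"spin": 0},
    {"x": 0,"y": 0,"z": 2,"spin": 0},
    {"x": 0,"y": 0,"z": 0,"spin": 0},
  ],
  jaw=0,
)

```text
time_s: 21.3
tool_pos: [571.0, 103.8, 159.7]
ee_rot: [0.0, 1.0, 0.026, -0.003]
ft_force: [0.4, 0.3, 0.1]
grip_width: 0.6
```

```bash
python3 - <<'E'
from plan import *
x,y=J(-53,-73);plan(x,y,133,2.9,vmax=50)
from rig import viewer,spotter
from h import *
f=viewer.grab_frame("scene");crop(f,"s12",360,180,200,150,4)
f=viewer.grab_frame("top");crop(f,"t12",180,150,130,125,4.6)
E
```

```text
from [571.  103.8 159.7] 2.94 jig [-54.7 -72.8] d [  1.7  -0.1 -26.7] spin 0.04 rows 1
[{"x": 0.17, "y": 0.02, "z": 2.67, "spin": 0.0}]
```

View pics/s12.png

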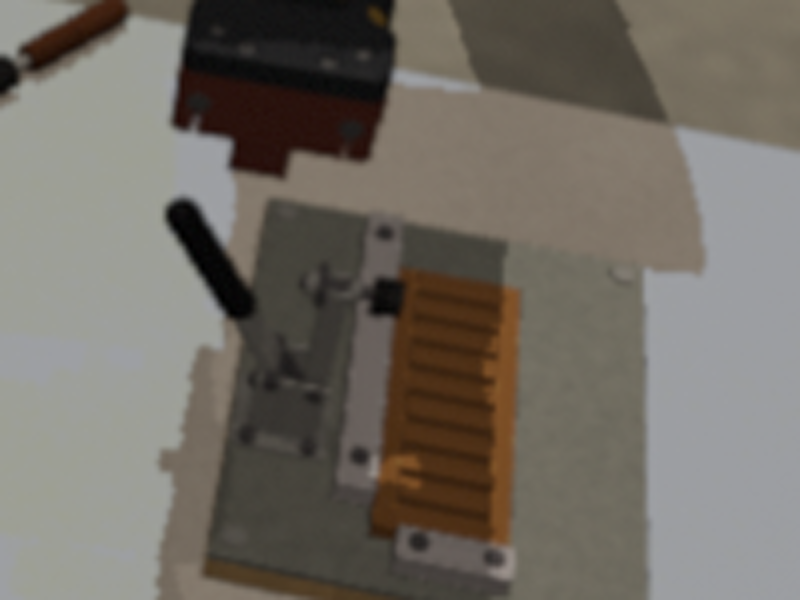

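move_arm(
  increments=[
    {"x": 0.2,"y": 0,"z": 1.6,"spin": 0},
    {"x": 0,"y": 0,"z": 1.0,"spin": 0},
    {"x": 0,"y": 0,"z": 0,"spin": 0},
  ],
)

```text
time_s: 21.78
tool_pos: [574.6, 104.3, 135.5]
ee_rot: [0.0, 1.0, 0.026, -0.001]
ft_force: [0.5, -0.0, -0.2]
grip_width: 0.4
```

```bash
python3 - <<'E'
from plan import *
p,a,s=cur();print(p,toJ(p),s["ft_force"])
y0,z0=toJ(p)[1],p[2]
r=85
for a in [1,.9,.8,.7,.6,.5,.4,.3,.2,.1,0]:
    y=-49.5-r*np.cos(a)+7.5*np.sin(a)+11.6;z=52+r*np.sin(a)+7.5*np.cos(a)
    print(a,round(y,1),round(z,1),"row y",round(-(y-y0)/10,2),"z",round(-(z-z0)/10,2));y0,z0=y,z
E
```

```text
[574.57523402 104.33818532 135.53336126] [-51.10702868 -72.3980065 ] [ 0.48319374 -0.03607994 -0.22509584]
1 -77.5 127.6 row y 0.51 z 0.8
0.9 -84.9 123.2 row y 0.73 z 0.43
0.8 -91.7 118.2 row y 0.69 z 0.5
0.7 -98.1 112.5 row y 0.63 z 0.57
0.6 -103.8 106.2 row y 0.57 z 0.63
0.5 -108.9 99.3 row y 0.51 z 0.69
0.4 -113.3 92.0 row y 0.44 z 0.73
0.3 -116.9 84.3 row y 0.36 z 0.77
0.2 -119.7 76.2 row y 0.28 z 0.8
0.1 -121.7 67.9 row y 0.2 z 0.83
0 -122.9 59.5 row y 0.12 z 0.84
```

move_arm(
  increments=[
    {"x": -0.2,"y": 0.5,"z": 0.8,"spin": 0},
    {"x": 0,"y": 0.4,"z": 0.2,"spin": 0},
    {"x": 0,"y": 0.3,"z": 0.2,"spin": 0},
    {"x": 0,"y": 0.4,"z": 0.2,"spin": 0},
    {"x": 0,"y": 0.3,"z": 0.3,"spin": 0},
    {"x": 0,"y": 0,"z": 0,"spin": 0},
  ],
)

```text
time_s: 22.52
tool_pos: [574.2, 85.1, 119.7]
ee_rot: [0.0, 1.0, 0.026, -0.0]
ft_force: [-1.5, 1.9, 1.2]
grip_width: 0.5
```

```bash
python3 - <<'E'
from plan import *
p,a,s=cur();print(p,toJ(p),s["ft_force"])
from rig import viewer,spotter
from h import *
f=viewer.grab_frame("scene");crop(f,"s13",360,180,200,150,4)
E
```

```text
[574.19055219  85.06082416 119.69113862] [-52.45469626 -91.6320499 ] [-1.51563158  1.8787047   1.17060726]
```

View pics/s13.png

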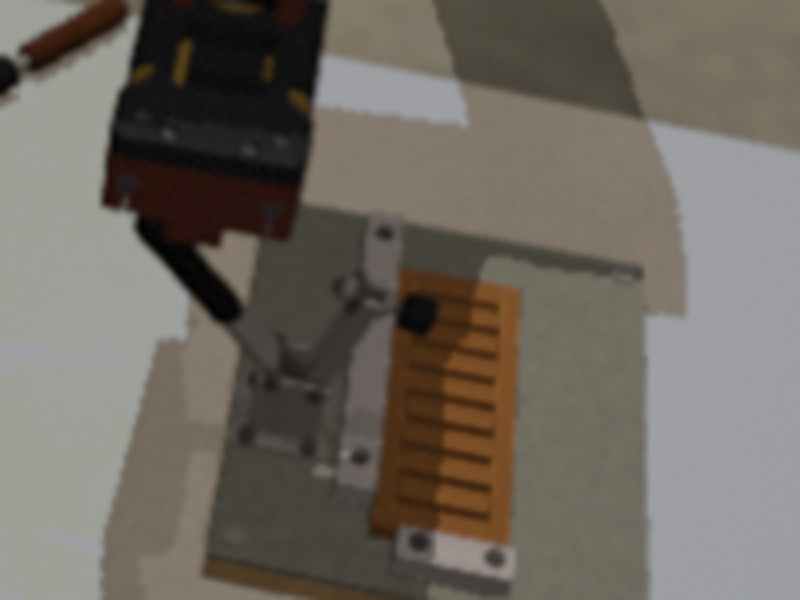

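The handle is moving (grip now around crop 140–235, 225–310) and the bar is swinging over the board. I'll continue the arc.

move_arm(
  increments=[
    {"x": 0,"y": 0.6,"z": 0.7,"spin": 0},
    {"x": 0,"y": 0.6,"z": 0.6,"spin": 0},
    {"x": 0,"y": 0.5,"z": 0.7,"spin": 0},
    {"x": 0,"y": 0.4,"z": 0.7,"spin": 0},
    {"x": 0,"y": 0.4,"z": 0.8,"spin": 0},
    {"x": 0,"y": 0,"z": 0,"spin": 0},
  ],
)

```text
time_s: 23.32
tool_pos: [575.7, 59.6, 84.1]
ee_rot: [0.0, 1.0, 0.026, -0.0]
ft_force: [-0.3, -0.0, 0.4]
grip_width: 0.3
```

```bash
python3 - <<'E'
from plan import *
p,a,s=cur();print(p,toJ(p),s["ft_force"])
from rig import viewer,spotter
from h import *
f=viewer.grab_frame("scene");crop(f,"s14",360,180,200,150,4)
E
```

```text
[575.7056746   59.56829261  84.12478455] [ -52.2155629  -117.16844699] [-0.32912081 -0.04989111  0.36975254]
```

View pics/s14.png

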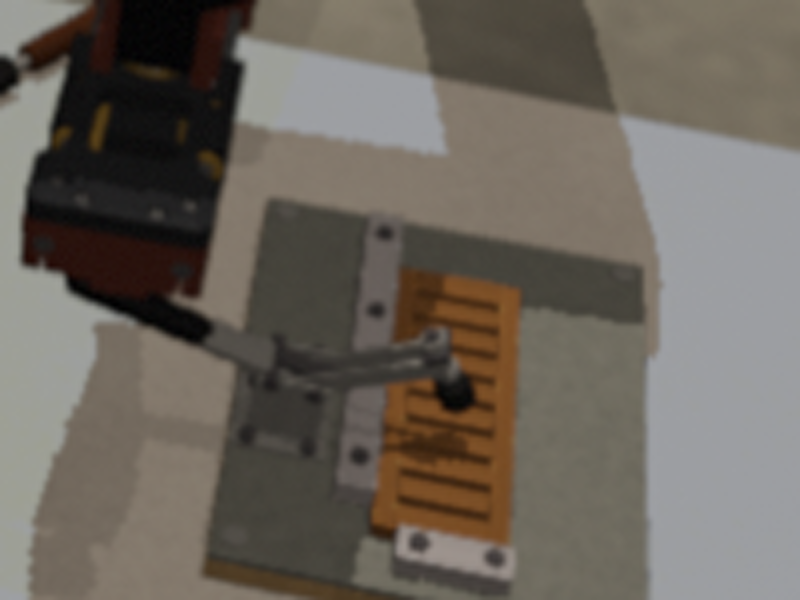

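move_arm(
  increments=[
    {"x": 0,"y": 0.2,"z": 0.7,"spin": 0},
    {"x": 0,"y": 0.1,"z": 0.7,"spin": 0},
    {"x": 0,"y": 0,"z": 0.6,"spin": 0},
    {"x": 0,"y": 0,"z": 0,"spin": 0},
  ],
)

```text
time_s: 23.88
tool_pos: [576.1, 57.2, 64.4]
ee_rot: [0.0, 1.0, 0.026, 0.0]
ft_force: [0.2, 0.4, 0.8]
grip_width: 0.5
```

move_arm(
  increments=[
    {"x": 0,"y": 0,"z": 0.3,"spin": 0},
    {"x": 0,"y": 0,"z": 0.2,"spin": 0},
    {"x": 0,"y": 0,"z": 0,"spin": 0},
  ],
)

```text
time_s: 24.25
tool_pos: [576.2, 56.9, 60.1]
ee_rot: [0.0, 1.0, 0.026, 0.0]
ft_force: [-0.3, -5.4, 5.9]
grip_width: 0.5
```

move_arm(
  increments=[
    {"x": 0,"y": 0,"z": 0.2,"spin": 0},
    {"x": 0,"y": 0,"z": 0,"spin": 0},
  ],
)

```text
time_s: 24.5
tool_pos: [576.3, 56.8, 59.1]
ee_rot: [0.0, 1.0, 0.026, 0.001]
ft_force: [-2.1, -6.3, 14.1]
grip_width: 0.3
```

move_arm(
  increments=[
    {"x": 0,"y": 0,"z": 0.2,"spin": 0},
    {"x": 0,"y": 0,"z": 0,"spin": 0},
  ],
)

```text
time_s: 24.75
tool_pos: [576.5, 56.8, 58.6]
ee_rot: [0.0, 1.0, 0.026, 0.001]
ft_force: [-8.1, -6.6, 30.3]
grip_width: 0.4
```

```bash
python3 - <<'E'
from plan import *
p,a,s=cur();print(p,toJ(p),s["ft_force"])
from rig import viewer,spotter
from h import *
f=viewer.grab_frame("scene");crop(f,"s15",360,180,200,150,4)
E
```

```text
[576.54977413  56.80537439  58.5743844 ] [ -51.51060663 -119.97009967] [-8.10265786 -6.63874284 30.26903093]
```

View pics/s15.png

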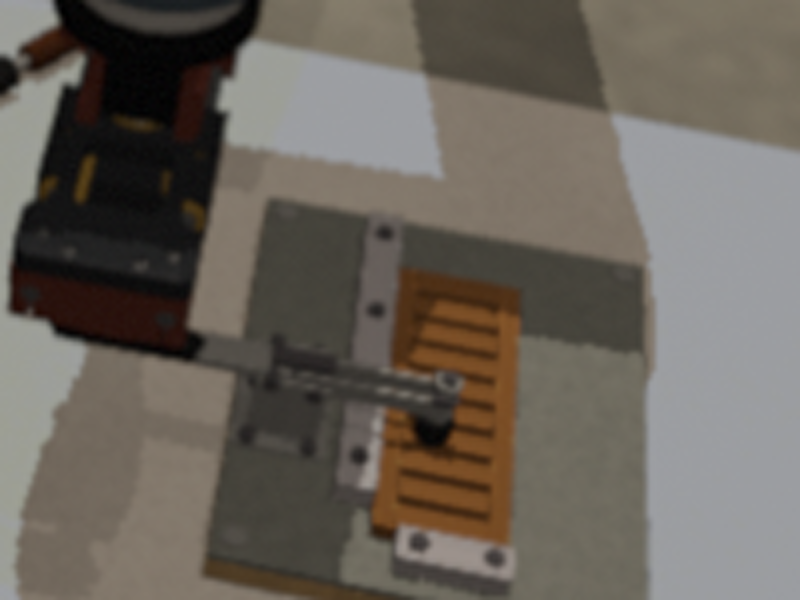

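The bar is level with its pad on the board, and the force climbed to 30 N while the tip barely moved, so that's the closed stop. Retreating upward.

move_arm(
  increments=[
    {"x": 0,"y": 0,"z": -1,"spin": 0},
    {"x": 0,"y": 0,"z": -4,"spin": 0},
    {"x": 0,"y": 1,"z": -6,"spin": 0},
    {"x": -3,"y": 4,"z": -4,"spin": 0},
    {"x": -4,"y": 4,"z": 0,"spin": 0},
    {"x": -4,"y": 4,"z": 0,"spin": 0},
    {"x": 0,"y": 0,"z": 0,"spin": 0},
  ],
)

```text
time_s: 25.68
tool_pos: [470.5, -78.6, 204.5]
ee_rot: [-0.0, 1.0, 0.024, -0.001]
ft_force: [-0.2, 0.2, -0.0]
grip_width: 0.3
```

```bash
python3 - <<'E'
from plan import *
p,a,s=cur();print(p,s["ft_force"])
from rig import viewer,spotter
from h import *
f=viewer.grab_frame("scene");crop(f,"s16",370,210,180,135,4.4)
f2=viewer.grab_frame("top");crop(f2,"t16",140,180,130,125,4.6)
for g in(f,f2):print(spotter.pinpoint("clamp_grip",g)[:1])
for a in (0,.05,.1,.2):
    P=np.r_[J(-53,-49.5-65*np.cos(a)),18+34+65*np.sin(a)];print(a,proj(f,P),proj(f2,P))
hb=[(-150,0),(0,0),(0,55),(-150,55)]
for g,s,o,n in((f,4.4,(370,210),"s17"),(f2,4.6,(140,180),"t17")):
    im=cv2.imread("pics/%s.png"%n.replace("17","16"))
    q=(proj(g,[np.r_[J(*k),27] for k in hb])-o+.5)*s-.5
    cv2.polylines(im,[q.round().astype(int)],True,(0,255,0),1);cv2.imwrite("pics/%s.png"%n,im)
E
```

```text
[470.47117656 -78.57808099 204.47083265] [-0.23404717  0.2033766  -0.02881136]
[{'uv': [390.8, 262.2], 'score': 0.89}]
[]
0 [[388.77028898 262.98981764]] [[262.13417163 228.86051785]]
0.05 [[389.01780721 261.70447717]] [[261.87527002 228.44462436]]
0.1 [[389.36186388 260.43373926]] [[261.53159359 228.0194823 ]]
0.2 [[390.33920589 257.94902411]] [[260.58992373 227.14547352]]
```

View pics/s17.png

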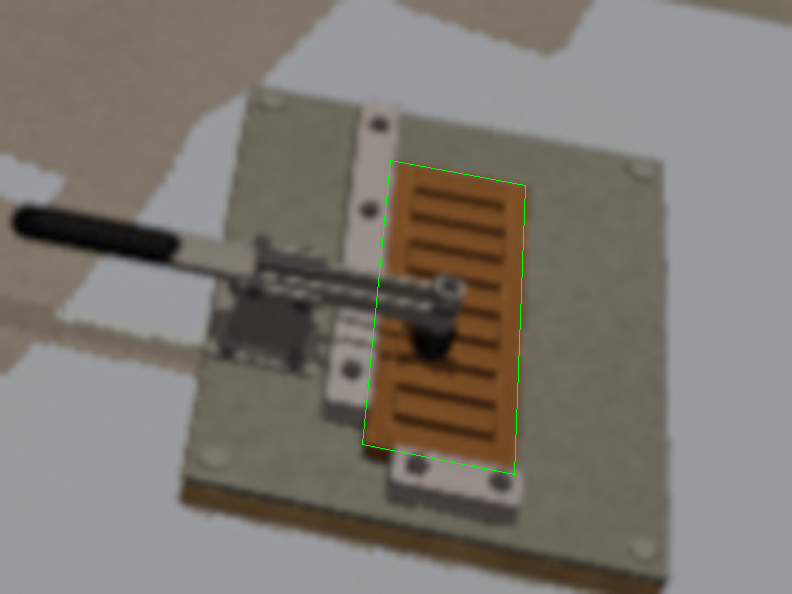

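View pics/t17.png

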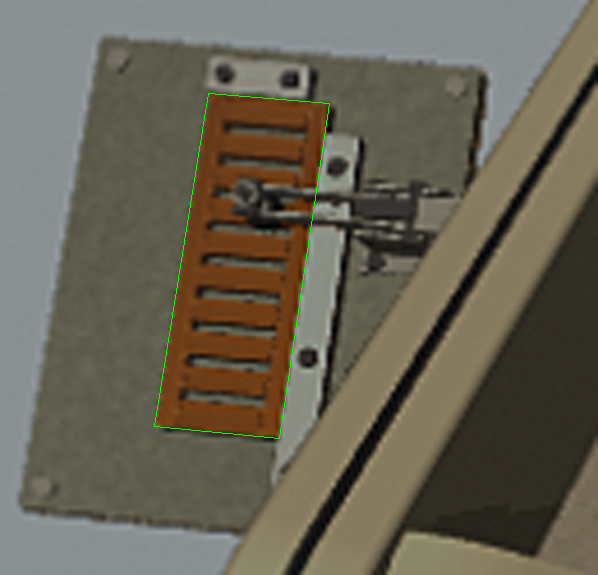

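```bash
python3 - <<'E'
from plan import *
from rig import viewer
from h import *
f=viewer.grab_frame("scene")
g=cv2.cvtColor(f["color"],cv2.COLOR_BGR2GRAY)
m=(g[245:275,365:415]<45).astype(np.uint8)
n,l,st,ce=cv2.connectedComponentsWithStats(m);i=1+np.argmax(st[1:,4])
print("centroid",ce[i]+[365,245],st[i]);ys,xs=np.nonzero(l==i)
print("line",cv2.fitLine(np.c_[xs,ys].astype(np.float32),2,0,.01,.01).ravel())
for a in(0,.05,.1,.15):
    q=proj(f,[np.r_[J(-53,-49.5-r*np.cos(a)),52+r*np.sin(a)] for r in(31.5,98.5,65)]);d=q[0]-q[1];print(a,q.round(1).tolist(),d/np.linalg.norm(d))
cv2.imwrite("pics/s18.png",f["color"])
E
```

```text
centroid [390.97165992 262.86639676] [  8  12  37  13 247]
line [ 0.9820962  0.1883802 25.97166   17.866396 ]
0 [[408.5, 266.8], [369.2, 259.2], [388.8, 263.0]] [0.98178398 0.19000057]
0.05 [[408.7, 266.2], [369.5, 257.3], [389.0, 261.7]] [0.97491971 0.22255687]
0.1 [[408.9, 265.6], [370.0, 255.3], [389.4, 260.4]] [0.96692754 0.25505123]
0.15 [[409.1, 265.0], [370.6, 253.4], [389.8, 259.2]] [0.95777051 0.28753373]
```

View pics/s18.png

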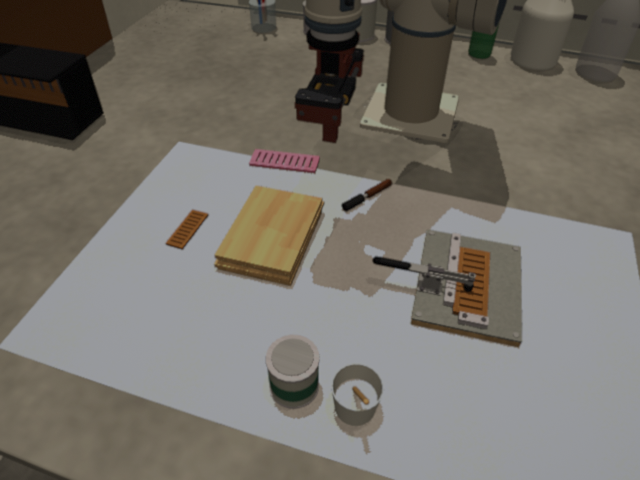

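The handle slope matches 0 rad (0.188 measured, 0.190 predicted). Tin, pot, roller and the two look-alikes are where they started, and the arm is clear. Signing off.

```bash
python3 -c "
from rig import workorder
print(workorder.sign_off())"
```

```text
the job is handed in; nothing more can be done
None
```

The soundboard is on the jig, pushed home against the fence and the stop, and clamped. I signed off after about 26 s of the 59 s; sign-off gives no verdict.

- **Placing:** I took the larger brown board from the pack and laid it on the bed along the fence. I pushed it to the fence (about 10 N), to the stop (about 8 N), then to the fence again (about 10 N). Only after that did I press the clamp handle down to its hard stop, at about 30 N.
- **Last checks:** The home outline drawn from the fitted jig position lies on the board in both the scene and top views. The handle's slope in the picture matches fully closed, the pad is on the board and the wrist force is about zero. The tin, pot, roller and both look-alike boards are where they started.
- **Mishaps and disagreements:**
  - One move was refused because a row lacked keys; nothing moved, and I resent it.
  - In the final top view the arm hid the handle, so the handle was checked from the scene view only.
  - Both pushes met resistance about 1.7 mm earlier than planned. I put that down to the fingers being wider than the 20 mm pads, not to a gap.

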